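Build up a milling arbor: drive ring, cutter, spacer

ROBOT

A 6-joint arm with a two-finger parallel gripper is mounted at the origin on the work surface. World frame = base frame: x ahead of the robot, y to its left, z up, the work surface at z = 0. Lengths are in mm, angles in rad, forces in N, time in s.
With the tool pointing down it reaches from about 325 to 925 mm from the base axis. Payload 3.1 kg.
Tool frame: the origin (TCP) lies at the very end of the fingers, on their centre line; the grasp point (between the pads) lies 19 mm behind it (manip.grip_point_offset is the distance from the TCP to the grasp point, in mm); z points along the fingers, y is the line along which they close (so a half turn about z gives the same grasp; the last joint's range is limited). The gripper opens to 85 mm and grips with 20 to 120 N. Pads are 22 mm wide; open, the fingers measure 114 mm over their backs; the gripper's body (76 mm by 85 mm) begins 54 mm behind the grasp point. The pads swing forward as they close: fully open they stand 13 mm farther back than shut.
Start: joints at [-1.365, 0.217, 1.613, -0, 1.311, -0.112], TCP at [195.32, -593.708, 231.3] pointing down, gripper open.
Joint ranges: [-2.75, 2.75], [-0.78, 2.1], [0.31, 2.55], [-1.13, 4.27], [0.13, 2.63], [-2.58, 2.58]. Speed limits (rad/s): [2.79, 2.79, 3.14, 3.14, 3.14, 3.14].

INTERFACE

Orientations are given as a rotation vector (axis times angle).
In Python, from bench import manip, kinematics, cams, ticket gives the robot as it stands. The module is installed in compiled form; this text tells all that it offers. Calls block until the motion is done:
- manip.move_ptp(position, orientation): joint-space move of the TCP to a pose.
- manip.move_l(position, attitude=None, feed=150, contact_N=None): straight line of the TCP; attitude=None keeps the orientation; feed is the mean speed in mm/s. With contact_N (N) it stops when the force on the tool has changed by that much, and returns True; else False.
- manip.movej(angles): joint-space move.
- manip.gripper_to(opening): finger opening in mm; the grip force is fixed at half the most; returns when the fingers have stopped.
- manip.dwell(seconds).
- kinematics.solve_ik(position, orientation): joint angles nearest the present ones, or None.
- manip.state(): the state.
- cams.camera(name): name is "scene" or "side" or "wrist"; returns (picture, depth): 420x560x3 uint8, red, green, blue; 420x560 float32, mm along the optical axis (not along the pixel's ray), 0 where there is no reading.
- cams.camera_model(name): a dict with "fx", "fy", "cx", "cy" (pixels), "k1" (the pictures are not rectified: a ray, as slopes to the right and down, at radius r is drawn at 1 + k1 r^2 times it, then the intrinsics apply), "rvec" (rotation vector, rad) and "tvec" (3), from world to camera coordinates, as OpenCV has them. Camera axes: x right, y down, z forward; pixel columns grow to the right and rows downward; lengths in mm; the calibration is good to about 2 mm. A picture is of the moment at which its call begins: read the wrist's pose just before it. camera_model takes no time and is no camera call; for the wrist camera it gives the pose at the moment of the call.
A pose or a line that the arm cannot do raises manip.IKError and nothing moves.
- ticket.close_job(): hands the job in; it is judged then, once.
Trained networks look in the newest picture that a camera, given by its name, has taken for a name from the list of things; names that differ only in an ending like _2 or _b are one class to them, and where a whole thing is asked for, a point or a joint stands for the part that bears it (a point fixed in the world has none). Each returns a list of dicts, best first, with "confidence" (0 to 1); they miss things now and then, are a little off and sometimes report something else, mostly with a low value. They report only what shows in the picture. A call takes as long as a camera call. They do not tell look-alikes from the thing itself.
- cams.recognise(camera, thing): "point" ([column, row] as shares, 0 to 1, of the picture: columns of its width, rows of its height, amid what is visible of it).
- cams.outline_of(camera, thing): "mask" (420x560 bool, what is visible of it) and "point" ([column, row] as shares, 0 to 1, of the picture: columns of its width, rows of its height, amid what is visible of it).
- cams.mark_of(camera, thing): "point" ([column, row] as shares, 0 to 1, of the picture: columns of its width, rows of its height: a listed point, or the origin of a listed thing).
The state is a dict: "t": time; "q": joint angles; "qd": joint speeds; "effort": joint torques, N m; "ee_pos": TCP position; "tcp_rot": TCP orientation; "wrist_force": force on the tool from outside, world axes, zero at the start; "moment": the same for the moment, N m; "opening": finger opening in mm; "grip_force": force on a finger pad.
Only numpy, scipy, OpenCV 4.12 (cv2) and the standard library are available. Lean on these libraries where they do the work, as an engineer would, in place of code of your own. Each camera call takes 0.05 s, during which the arm holds its last target. There are 200 camera calls.

TASK

Load the upright arbor on the blue stand: first the dark drive ring, slots down and turned so that the two yellow dogs enter its slots and it sits flat on the flange, then the brass-coloured toothed cutter, then the white spacer, each fully home on the one below. Lower each ring down the post rather than letting it fall, then let go, and leave the other things on the bench where they are.

Things in the scene. Friction and masses are not known exactly. Their poses are not given: they have to be found in the camera images.
- stand: The blue cast arbor stand, bolted down: square foot 110 x 110 x 12 mm, round neck 56 mm across, 40 mm high. Origin at the centre of its underside, z up. It carries a stiff spindle with a dark flange (48 mm diameter, 8 mm thick), a post and two drive dogs.
- seat (a point): Centre of the flange's top face, on the post's axis, 48 mm above the bench; z up. Two yellow dogs stand on the flange, one on either hand of the post, 13 to 22 mm from the axis, each 8 mm wide, 6 mm high, with bevelled top. The spindle may be locked at any angle: the direction of the dogs is not given by this pose; see it or feel for it.
- post_top (a point): Centre of the top of the bright steel post, 20 mm diameter, which stands 64 mm above the flange; its top 8 mm taper to 12 mm diameter. z up.
- drive_ring: The dark steel drive ring: outside diameter 48, bore 23, height 18 mm, 160 g. Four slots in its underside, 12 mm wide, 7 mm deep, open at the rim, lie along its own +x, +y, -x and -y, a yellow mark on top above each. Origin at the centre of its underside, z up. On top of the dogs it stands 6 mm too high; seated, its underside touches the flange.
- cutter: The brass-coloured toothed milling cutter: outside diameter 56, bore 23, height 12 mm, 170 g, lying flat. Origin at the centre of its underside, z up. Goes on the drive ring; its underside is then 18 mm above the flange.
- spacer: The plain white spacer ring: outside diameter 40, bore 23, height 22 mm, 100 g, standing on its end. Origin at the centre of its underside, z up. Goes on the cutter; its underside is then 30 mm above the flange.
- spare_bush: Bystander: copper-coloured bush, 34 mm diameter, bore 14, 30 mm high; too small for the post. Origin at the centre of its underside.
- spanner: Bystander: steel spanner 160 mm long lying flat. Origin under its middle, x along it.
- carton: Bystander: white and blue carton 60 x 130 x 45 mm. Origin at the centre of its underside.
- tool_bit: Bystander: lathe tool bit, a dark steel bar 90 x 14 x 14 mm. Origin at the centre of its underside, its length along y.
Not all that is in view belongs to the job. Of the things like the cutter, leave any that is orange; of the rest the larger one is meant.

How it is judged (in metres and radians):
On the way, in this order (a step that is already met when the one before it is completed fails the run):
1. the drive ring is fully home on the flange, the dogs in its slots (z of drive_ring in the frame of seat between -0.002 and 0.0025 m and horizontal distance between drive_ring and seat below 0.004 m and angle between drive_ring's own z axis and vertical below 0.08 rad), for 0.2 s.
2. the cutter is fully home on the seated drive ring (all of step 1 and z of cutter in the frame of seat between 0.016 and 0.0205 m and horizontal distance between cutter and seat below 0.004 m and angle between cutter's own z axis and vertical below 0.08 rad), for 0.2 s.
At the end, for the whole second after the job is handed in: On the post, from the bottom: drive ring with its underside on the flange (seat), cutter with its underside 18 mm above it, spacer 30 mm above it, each within -2 to +2.5 mm in height, within 4 mm of the post's axis and within 0.08 rad of level; all at rest (below 0.02 m/s) and released (all of step 2 and z of spacer in the frame of seat between 0.028 and 0.0325 m and horizontal distance between spacer and seat below 0.004 m and angle between spacer's own z axis and vertical below 0.08 rad and linear speed of each of drive_ring, cutter, spacer below 0.02 m/s); the robot touches nothing.
It fails at once if the dark drive ring is let fall down the post (faster than 0.45 m/s on the post) (horizontal distance between drive_ring and seat below 0.008 m and z of drive_ring in the frame of seat below 0.06 m and linear speed of drive_ring above 0.45 m/s).
It fails at once if the brass-coloured cutter is let fall down the post (faster than 0.45 m/s on the post) (horizontal distance between cutter and seat below 0.008 m and z of cutter in the frame of seat below 0.06 m and linear speed of cutter above 0.45 m/s).
It fails at once if the white spacer is let fall down the post (faster than 0.45 m/s on the post) (horizontal distance between spacer and seat below 0.008 m and z of spacer in the frame of seat below 0.06 m and linear speed of spacer above 0.45 m/s).
It fails at once if a bystander (spare bush, spanner, carton or tool bit) is moved more than 25 mm (distance of any of spare_bush, spanner, carton, tool_bit from where it was at the start of the episode above 0.025 m).
It also fails if it takes over 72 s, if anything falls off the work surface, if the arm or the gripper's body presses on something with over 40 N, if the wrist force passes 120 N, or if a joint passes its speed limit or range.

## Working session

There is one attempt and no reset: what is moved stays moved. The work goes in short steps, each a Python script; the robot and the scene stay as the last script left them, time stands still between calls to the robot, and variables do not carry over. Pictures are saved under pics/ and viewed, at most 10 in all, crops included, and the job is handed in when it is done.

```bash
mkdir -p pics; cat > h.py <<'E'
import numpy as np, cv2
from bench import manip, kinematics, cams, ticket
from scipy.spatial.transform import Rotation as R
def model(n):
    m=cams.camera_model(n); Rm=R.from_rotvec(np.ravel(m['rvec'])).as_matrix(); return m,Rm,np.ravel(m['tvec'])
def rays(m,uv):
    uv=np.asarray(uv,float).reshape(-1,2)
    d=np.c_[(uv[:,0]-m['cx'])/m['fx'],(uv[:,1]-m['cy'])/m['fy']]; s=d.copy()
    for _ in range(10): s=d/(1+m['k1']*(s**2).sum(1,keepdims=True))
    return np.c_[s,np.ones(len(s))]
def depth_pts(mdl,uv,z):
    m,Rm,t=mdl; return (rays(m,uv)*np.asarray(z).reshape(-1,1)-t)@Rm
def plane_pts(mdl,uv,h):
    m,Rm,t=mdl; d=rays(m,uv)@Rm; c=-Rm.T@t
    return c+d*((h-c[2])/d[:,2])[:,None]
def proj(mdl,P):
    m,Rm,t=mdl; c=np.atleast_2d(P)@Rm.T+t; s=c[:,:2]/c[:,2:]; s=s*(1+m['k1']*(s**2).sum(1,keepdims=True))
    return np.c_[s[:,0]*m['fx']+m['cx'],s[:,1]*m['fy']+m['cy']]
def down(yaw):  # tool z down, tool y at angle yaw from world x
    y=np.array([np.cos(yaw),np.sin(yaw),0]); z=np.array([0,0,-1.]); return R.from_matrix(np.c_[np.cross(y,z),y,z]).as_rotvec()
def shot(n,name=None):
    mdl=model(n); im,d=cams.camera(n)
    if name: cv2.imwrite('pics/'+name,im[...,::-1])
    return mdl,im,d
E
cat > a.py <<'E'
from h import *
ims=[]
for c in ['scene','side']:
    mdl,im,d=shot(c); ims.append(im)
    np.savez(c+'.npz',im=im,d=d)
    print(c,'cam',(-mdl[1].T@mdl[2]).round(),mdl[0]['fx'])
    for th in ['stand','drive_ring','cutter','spacer','spare_bush','spanner','carton','tool_bit']:
        for r in cams.outline_of(c,th)[:4]:
            if r['confidence']<.3: continue
            k=r['mask']&(d>0); v,u=np.nonzero(k)
            if len(u)<8: continue
            P=depth_pts(mdl,np.c_[u,v],d[k]); top=np.percentile(P[:,2],97); T=P[P[:,2]>top-5]
            print(th,round(r['confidence'],2),(np.array(r['point'])*[560,420]).round(),len(u),'top',top.round(),'mid',((T.max(0)+T.min(0))/2).round(),'ext',np.ptp(T,axis=0).round())
    for r in cams.mark_of(c,'post_top')[:2]: print('post_top',r['confidence'],(np.array(r['point'])*[560,420]).round(1),plane_pts(mdl,np.array(r['point'])*[560,420],112).round(1))
cv2.imwrite('pics/scene.png',ims[0][...,::-1]);cv2.imwrite('pics/side.png',ims[1][...,::-1])
print(manip.state()['t'], manip.state()['tcp_rot'])
E
python3 a.py
```

```text
scene cam [ 978. -702.  820.] 471.6657183616412
stand 0.56 [306. 214.] 1337 top 100.0 mid [580. 145. 104.] ext [18. 15. 19.]
drive_ring 0.63 [154. 304.] 331 top 20.0 mid [ 433. -282.   18.] ext [47. 46.  8.]
cutter 0.88 [194. 275.] 374 top 13.0 mid [ 455. -170.   11.] ext [56. 56.  7.]
cutter 0.66 [210. 249.] 297 top 13.0 mid [447. -70.  12.] ext [54. 51.  7.]
cutter 0.58 [246. 256.] 209 top 10.0 mid [528. -55.   9.] ext [43. 44.  8.]
spacer 0.57 [278. 295.] 312 top 23.0 mid [ 648. -124.   21.] ext [37. 38.  7.]
spare_bush 0.62 [289. 248.] 231 top 31.0 mid [608.  14.  29.] ext [34. 32.  7.]
spanner 0.72 [241. 358.] 682 top 9.0 mid [ 668. -297.    8.] ext [157.  49.   7.]
carton 0.8 [284. 159.] 934 top 46.0 mid [411. 352.  45.] ext [ 77. 134.   8.]
tool_bit 0.53 [339. 228.] 143 top 16.0 mid [673. 149.  14.] ext [42. 83.  7.]
post_top 0.64 [309.1 181.8] [[579.6 159.7 112. ]]
side cam [ 484. -614.  787.] 445.66298893524015
stand 0.58 [281. 198.] 1675 top 99.0 mid [579. 147. 104.] ext [19. 15. 20.]
drive_ring 0.97 [220. 372.] 577 top 21.0 mid [ 433. -279.   19.] ext [47. 48.  6.]
cutter 
[... 155 characters left out ...]
.6 [267. 268.] 211 top 11.0 mid [528. -52.  10.] ext [39. 42.  6.]
spacer 0.7 [327. 291.] 331 top 23.0 mid [ 648. -122.   22.] ext [39. 40.  6.]
spare_bush 0.55 [299. 241.] 252 top 32.0 mid [608.  16.  31.] ext [32. 33.  8.]
spanner 0.94 [356. 376.] 904 top 10.0 mid [ 669. -295.    8.] ext [159.  47.   6.]
spanner 0.68 [280. 200.] 1641 top 99.0 mid [579. 148. 104.] ext [18. 18. 20.]
carton 0.89 [213. 152.] 1024 top 48.0 mid [412. 356.  46.] ext [ 75. 140.   7.]
tool_bit 0.49 [319. 200.] 231 top 16.0 mid [672. 150.  14.] ext [43. 83.  6.]
post_top 0.96 [279.6 165.4] [[579.8 164.  112. ]]
post_top 0.41 [326.3 291.8] [[ 625.2 -185.9  112. ]]
1.0 [ 3.10199160e+00  4.97063050e-01 -1.00033548e-05]
```

```bash
python3 - <<'E'
import cv2
im=cv2.imread('pics/side.png')[135:405,185:405]
cv2.imwrite('pics/c1.png',cv2.resize(im,None,fx=2.2,fy=2.2,interpolation=cv2.INTER_CUBIC))
E
```

```text
(no output)
```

View pics/c1.png

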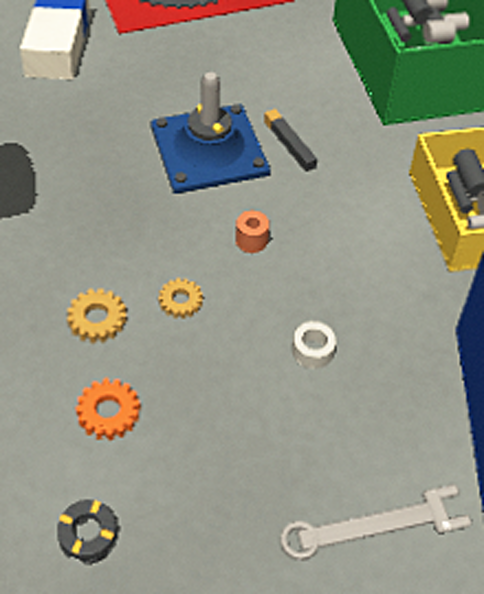

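Cutter look-alikes (side px): (234,317) is orange, so it stays. (267,268) is brass, about 43 mm. (230,279) is brass, about 55 mm, and is the larger non-orange one, so it's the cutter, at about (447,-68). Next I'll look from the wrist at each thing.

```bash
cat > b.py <<'E'
from h import *
tiles=[]
for n,(x,y,z) in dict(ring=(433,-280,250),cutter=(447,-68,250),spacer=(648,-123,250),post=(580,150,330)).items():
    manip.move_ptp([x,y,z],down(np.arctan2(y,x)+np.pi/2)); 
    s=manip.state(); mdl,im,d=shot('wrist'); np.savez(n+'.npz',im=im,d=d,Rm=mdl[1],t=mdl[2],**{k:mdl[0][k] for k in('fx','fy','cx','cy','k1')})
    print(n,np.round(s['q'],2),'cam',(-mdl[1].T@mdl[2]).round(1),'look',mdl[1][2].round(2),s['t'])
    th={'ring':'drive_ring','post':'stand'}.get(n,n)
    for r in cams.outline_of('wrist',th)[:3]:
        k=r['mask']&(d>0); v,u=np.nonzero(k)
        P=depth_pts(mdl,np.c_[u,v],d[k]); top=np.percentile(P[:,2],90); T=P[abs(P[:,2]-top)<2.5]
        (c,w,a)=cv2.minAreaRect(T[:,:2].astype(np.float32)); cc,rr=cv2.minEnclosingCircle(T[:,:2].astype(np.float32))
        print(th,round(r['confidence'],2),(np.array(r['point'])*[560,420]).round(),'top',top.round(1),np.round(cc,1),round(rr,1),np.round(w,1))
    tiles.append(im[::1,::1])
m=np.vstack([np.hstack(tiles[:2]),np.hstack(tiles[2:])])[...,::-1]
cv2.imwrite('pics/w.png',cv2.resize(m,(800,600),interpolation=cv2.INTER_AREA))
E
python3 b.py
```

```text
ring [-0.71 -0.03  1.85 -0.    1.33 -1.71] cam [ 368.9 -238.7  392.2] look [ 0.25 -0.16 -0.95] 2.4667
drive_ring 0.78 [271. 184.] top 18.5 [ 432.3 -278.7] 23.7 [46.2 46.1]
drive_ring 0.28 [435.  96.] top 12.4 [447.  -64.1] 28.0 [54.8 54.1]
cutter [-0.31 -0.18  1.98 -0.    1.34 -1.73] cam [372.  -56.6 392.2] look [ 0.29 -0.05 -0.95] 3.425
cutter 0.91 [285. 179.] top 12.6 [446.9 -63.9] 27.8 [54.3 54.2]
cutter 0.59 [207. 202.] top 12.4 [ 453.5 -166.3] 28.0 [53.4 54.3]
cutter 0.57 [297. 236.] top 9.7 [529.5 -50.3] 21.4 [41.  41.1]
spacer [-0.29  0.28  1.51 -0.    1.36 -1.68] cam [ 572.6 -108.7  391.6] look [ 0.29 -0.05 -0.96] 4.3667
spacer 0.95 [280. 172.] top 22.4 [ 647.8 -120.5] 19.6 [36. 38.]
post [ 0.13  0.1   1.56 -0.    1.48 -1.69] cam [506.4 131.  471.7] look [ 0.29  0.07 -0.96] 5.5917
stand 0.98 [281. 168.] top 48.0 [579.9 151.8] 23.9 [46.6 46.9]
```

View pics/w.png

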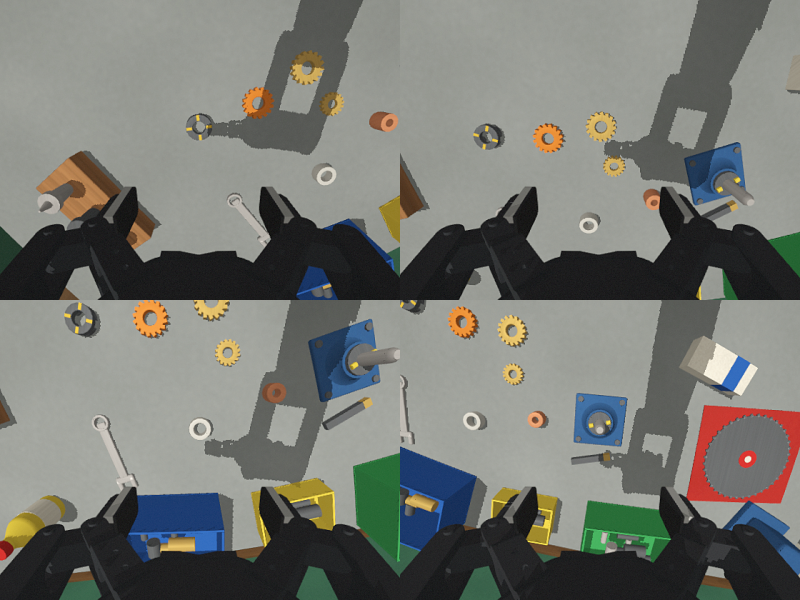

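```bash
cat > c.py <<'E'
from h import *
def yel(n,h,c,rmax,rmin=0):
    f=np.load(n+'.npz'); mdl=({k:float(f[k]) for k in('fx','fy','cx','cy','k1')},f['Rm'],f['t'])
    hsv=cv2.cvtColor(f['im'],cv2.COLOR_RGB2HSV); k=cv2.inRange(hsv,(20,120,80),(35,255,255))>0
    v,u=np.nonzero(k); P=plane_pts(mdl,np.c_[u,v],h)[:,:2]-c; r=np.hypot(*P.T); s=(r<rmax)&(r>rmin)
    return mdl,f,P[s]
_,_,P=yel('ring',18,[432.3,-278.7],26,8); a=np.arctan2(P[:,1],P[:,0])
print('ring',len(P),np.degrees(np.angle(np.exp(4j*a).mean()))/4,abs(np.exp(4j*a).mean()))
mdl,f,P=yel('post',54,[579.9,151.8],32); _,lab,cen=cv2.kmeans(P.astype(np.float32),2,None,(3,50,.1),5,0)
print('dogs',len(P),cen,np.bincount(lab.ravel()),np.degrees(np.arctan2(*(cen[1]-cen[0])[::-1])))
d=f['d']; v,u=np.nonzero(d>0); Q=depth_pts(mdl,np.c_[u,v],d[d>0]); q=Q[(np.hypot(Q[:,0]-580,Q[:,1]-152)<25)]
t=q[q[:,2]>110]; print('top',len(t),t.mean(0),(t.max(0)+t.min(0))/2)
fl=q[abs(q[:,2]-48)<2]; print('flange circ',cv2.minEnclosingCircle(fl[:,:2].astype(np.float32)),len(fl))
for r in cams.mark_of('wrist','post_top')[:1]+cams.mark_of('wrist','seat')[:1]:
    print(r['confidence'],plane_pts(model('wrist'),np.array(r['point'])*[560,420],112 if r is None else 112),plane_pts(model('wrist'),np.array(r['point'])*[560,420],48))
im=f['im']; p=proj(mdl,[580,152,60])[0].astype(int)
cv2.imwrite('pics/d.png',cv2.resize(im[p[1]-50:p[1]+50,p[0]-60:p[0]+60,::-1],None,fx=5,fy=5,interpolation=cv2.INTER_CUBIC))
E
python3 c.py
```

```text
ring 135 -25.680410675722143 0.9346773425435697
dogs 78 [[ -8.1542425  15.595098 ]
 [  6.0809646 -16.126205 ]] [40 38] -65.83143
top 9279 [567.12180177 148.12005281 412.96235427] [571.28061728 147.59076638 270.48669599]
flange circ ((579.91015625, 151.78965759277344), 23.891904830932617) 470
0.69 [[580.11938392 152.61305868 112.        ]] [[593.19079553 156.52795507  48.        ]]
0.64 [[564.31848345 144.68912294 112.        ]] [[574.57577953 147.19277883  48.        ]]
```

View pics/d.png

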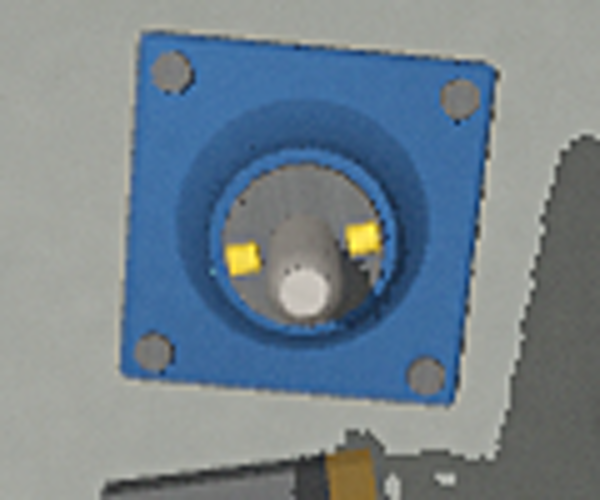

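```bash
cat >> h.py <<'E'
D=np.radians; POST=np.array([580.,152.])
def st(tag=''):
    s=manip.state(); print(tag,'t',round(s['t'],2),'pos',np.round(s['ee_pos'],1),'F',np.round(s['wrist_force'],1),'M',np.round(s['moment'],2),'open',round(s['opening'],1),'grip',round(s['grip_force'],1)); return s
def pick(c,yaw,z,opn):
    o=down(D(yaw)); manip.gripper_to(opn); manip.move_ptp([*c,80],o); 
    print('hit',manip.move_l([*c,z],feed=100,contact_N=8)); st('down')
    manip.gripper_to(20); st('grip'); manip.move_l([*c,150],feed=200); st('lift')
E
python3 - <<'E'
from h import *
pick([432.3,-278.7],19.3,1,68)
E
```

```text
hit False
down t 8.93 pos [ 432.9 -279.1    1.5] F [-0.   0.8 -0.5] M [-0.   -0.01 -0.04] open 68.1 grip 0.0
grip t 9.27 pos [ 433.2 -279.5    2.5] F [-1.   1.3  5.3] M [0.05 0.22 0.  ] open 45.4 grip 61.3
lift t 10.16 pos [ 431.2 -277.8  148.5] F [-0.2 -0.3 -1.8] M [-0.04  0.01  0.02] open 45.5 grip 61.6
```

```bash
python3 - <<'E'
from h import *
manip.move_ptp([*POST,190],down(D(-20.8))); manip.dwell(.2); st('above')
_,a,_=shot('wrist'); m,b,_=shot('side')
p=proj(m,[580,152,150])[0].astype(int)
b=cv2.resize(b[p[1]-70:p[1]+70,p[0]-93:p[0]+93],(560,420))
cv2.imwrite('pics/e.png',cv2.resize(np.hstack([a,b])[...,::-1],(800,300)))
E
```

```text
above t 12.03 pos [580.1 151.  189.9] F [-0.1 -1.7 -2.1] M [-0.04  0.01 -0.01] open 45.7 grip 61.6
```

View pics/e.png

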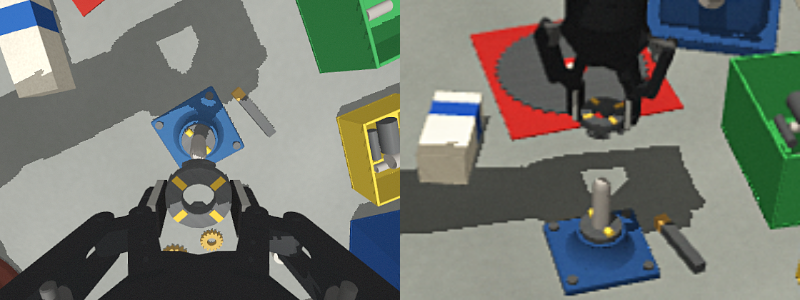

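The left view shows the ring held level between the pads at about (195,195), with its marks near 45° to the pads. The post is at about (197,140). I'll measure the held ring against the post in the wrist camera.

```bash
cat >> h.py <<'E'
def held(hgt,rout,marks=False):
    """centre (and slot angle) of the held ring, from the depth of its top face in the wrist view"""
    s=manip.state(); p=np.array(s['ee_pos']); mdl,im,d=shot('wrist')
    v,u=np.nonzero(d>0); Q=depth_pts(mdl,np.c_[u,v],d[d>0])
    k=(np.hypot(Q[:,0]-p[0],Q[:,1]-p[1])<rout+6)&(abs(Q[:,2]-p[2]-hgt)<6); q=Q[k]
    zt=np.median(q[:,2]); k[k]=abs(q[:,2]-zt)<1.5; q=Q[k]; u=u[k];v=v[k]
    a=np.c_[q,np.ones(len(q))]; pl=np.linalg.lstsq(np.c_[q[:,:2]-p[:2],np.ones(len(q))],q[:,2],rcond=None)[0]
    # bore edge points: fit circle to inner boundary by angle bins
    c=p[:2].copy()
    for _ in range(8):
        e=q[:,:2]-c; r=np.hypot(*e.T); th=np.floor((np.arctan2(e[:,1],e[:,0])+np.pi)/(2*np.pi)*36).astype(int)
        pts=np.array([e[th==i][np.argmin(r[th==i])] for i in range(36) if (th==i).any()]); pts=pts[np.hypot(*pts.T)<15]
        A=np.c_[2*pts,np.ones(len(pts))]; x=np.linalg.lstsq(A,(pts**2).sum(1),rcond=None)[0]; c=c+x[:2]
    print('held centre-TCP',np.round(c-p[:2],2),'bore r',round(np.sqrt(x[2]+x[0]**2+x[1]**2),1),'n',len(pts),'top-TCP',round(zt-p[2],1),'slope',pl[:2].round(3))
    if marks:
        hsv=cv2.cvtColor(im,cv2.COLOR_RGB2HSV); y=cv2.inRange(hsv,(20,120,60),(35,255,255))[v,u]>0
        e=q[y,:2]-c; a=np.arctan2(e[:,1],e[:,0]); z=np.exp(4j*a).mean(); print('slots deg',np.degrees(np.angle(z))/4,abs(z),y.sum())
    return c-p[:2],mdl
E
python3 - <<'E'
from h import *
o,m=held(17,24,True); st()
for r in cams.mark_of('wrist','post_top')[:2]: print(r['confidence'],plane_pts(m,np.array(r['point'])*[560,420],112))
E
```

```text
held centre-TCP [-0.34  1.21] bore r 11.3 n 36 top-TCP 14.8 slope [0.003 0.002]
slots deg 23.754007717782027 0.9365342571854437 767
 t 12.18 pos [580.1 151.5 190. ] F [ 0.1 -0.7 -0.9] M [-0.04 -0.01  0.05] open 45.7 grip 61.6
0.94 [[578.17933327 152.01577721 112.        ]]
```

```bash
python3 - <<'E'
from h import *
c=POST+[-0.5,-0.5]
manip.move_l([*c,120],feed=120); manip.dwell(.15); st('pre')
for z in (108,98,80,64):
    h=manip.move_l([*c,z],feed=50,contact_N=12); st(f'{z} {h}')
    if h: break
E
```

```text
pre t 13.12 pos [580.7 151.7 121.5] F [-0.4 -0.3 -1.4] M [-0.04 -0.07  0.05] open 45.4 grip 61.6
108 False t 13.51 pos [578.8 151.4 107.2] F [-0.5 -0.  -1.4] M [ 0.02 -0.01  0.02] open 45.8 grip 61.6
98 False t 13.86 pos [578.9 151.4  97.2] F [-0.1  0.5 -1.6] M [-0.01 -0.02  0.01] open 45.6 grip 61.6
80 False t 14.37 pos [579.1 151.5  79.4] F [-0.  -0.2 -1.7] M [ 0.03  0.   -0.  ] open 45.5 grip 61.6
64 False t 14.83 pos [579.  151.4  63.4] F [ 0.6  0.1 -1.6] M [ 0.01 -0.03  0.03] open 45.4 grip 61.6
```

On the post with no side force. Now I'll bring it down onto the dogs.

```bash
python3 - <<'E'
from h import *
c=POST+[-0.5,-0.5]
h=manip.move_l([*c,46],feed=25,contact_N=8); st(f'{h}'); manip.dwell(.2); st()
held(17,24,True)
E
```

```text
True t 15.39 pos [579.5 151.5  50.6] F [-1.   0.1  4.7] M [-0.03  0.06 -0.02] open 45.8 grip 62.2
 t 15.59 pos [579.5 151.5  50.5] F [-0.7  0.5  5.8] M [0.02 0.07 0.02] open 45.7 grip 62.3
held centre-TCP [-1.57 -2.77] bore r 12.0 n 26 top-TCP 15.0 slope [-0.001 -0.   ]
slots deg 23.230484237796336 0.7751107310622372 636
```

```bash
cat > rel.py <<'E'
from h import *
def release(top):
    p=manip.state()['ee_pos']; manip.gripper_to(68); st('rel'); manip.move_l([p[0],p[1],200],feed=200)
    manip.dwell(.15)
    mdl,im,d=shot('wrist'); v,u=np.nonzero(d>0); Q=depth_pts(mdl,np.c_[u,v],d[d>0])
    r=np.hypot(Q[:,0]-POST[0],Q[:,1]-POST[1]); q=Q[(r<32)&(r>11)&(abs(Q[:,2]-top)<9)]
    print('top z median',np.median(q[:,2]).round(1),'expected',top,'n',len(q), cv2.minEnclosingCircle(q[abs(q[:,2]-np.median(q[:,2]))<1.5][:,:2].astype(np.float32)))
E
python3 - <<'E'
from rel import *
release(66)
pick([446.9,-63.9],75,-1,72)
manip.move_ptp([*POST,190],down(D(75))); manip.dwell(.2); st('above'); held(10,28)
E
```

```text
rel t 15.99 pos [577.6 151.3  48.6] F [-0.5 -1.1  0.3] M [0.02 0.04 0.01] open 68.2 grip 0.0
top z median 65.5 expected 66 n 1163 ((579.0448608398438, 152.17752075195312), 23.640594482421875)
hit False
down t 20.1 pos [447.5 -64.1  -0.6] F [ 0.6 -0.1 -0.8] M [ 0.05 -0.04 -0.01] open 71.9 grip 0.0
grip t 20.42 pos [448.1 -64.3   0.5] F [-2.5  1.1  5.3] M [0.06 0.25 0.02] open 52.8 grip 62.9
lift t 21.32 pos [445.6 -63.5 148.6] F [ 0.   0.1 -2.9] M [-0.02 -0.02 -0.04] open 52.7 grip 63.1
above t 22.53 pos [579.5 150.5 189.7] F [ 0.2  0.5 -1.5] M [-0.04  0.    0.01] open 52.3 grip 63.1
held centre-TCP [-1.02  0.86] bore r 11.5 n 36 top-TCP 10.8 slope [-0.003  0.001]
```

```bash
cat >> rel.py <<'E'
def lower(c,ztop,zlow,hz):
    manip.move_l([*c,ztop],feed=150); manip.dwell(.15); st('pre')
    for z in range(ztop-15,hz,-15):
        if manip.move_l([*c,z],feed=60,contact_N=10): st('HIT'); return False
        st(z)
    h=manip.move_l([*c,zlow],feed=25,contact_N=8); st(f'seat {h}'); return h
E
python3 - <<'E'
from rel import *
lower([580.6,151.7],122,62,73)
E
```

```text
pre t 23.33 pos [582.1 151.9 123.9] F [-0.3 -0.5 -2.5] M [0.02 0.05 0.01] open 52.6 grip 63.1
107 t 23.73 pos [579.8 151.6 106. ] F [ 0.1  0.1 -2.3] M [-0.03  0.03  0.04] open 52.7 grip 63.1
92 t 24.13 pos [580.1 151.7  91.1] F [ 0.7 -0.5 -1.4] M [-0.02 -0.06  0.04] open 52.7 grip 63.1
77 t 24.53 pos [580.3 151.7  76.3] F [-0.6 -0.9 -1.6] M [ 0.04  0.04 -0.  ] open 52.2 grip 63.1
seat True t 25.01 pos [581.  151.8  66.5] F [-1.  -0.1  4. ] M [ 0.    0.09 -0.02] open 52.6 grip 63.7
```

```bash
python3 - <<'E'
from rel import *
release(78)
pick([647.8,-120.5],0,2,62)
manip.move_ptp([*POST,190],down(D(0))); manip.dwell(.2); st('above'); held(18,20)
E
```

```text
rel t 25.31 pos [579.2 151.5  64.6] F [-0.1 -0.9 -0.2] M [ 0.06  0.03 -0.03] open 68.1 grip 0.0
top z median 77.4 expected 78 n 1891 ((580.5174560546875, 152.60198974609375), 28.557086944580078)
hit False
down t 28.67 pos [ 648.5 -120.8    2.5] F [-0.3  0.9  1.3] M [ 0.   -0.02 -0.01] open 62.4 grip 0.0
grip t 29.01 pos [ 649.2 -120.9    3.7] F [ 0.4 -0.4  4.5] M [ 0.01  0.01 -0.02] open 38.1 grip 60.6
lift t 29.9 pos [ 646.3 -120.1  148. ] F [-0.6  1.  -1.4] M [-0.    0.05  0.  ] open 37.6 grip 60.2
above t 31.19 pos [580.5 150.6 189.6] F [-0.9  0.1 -1.4] M [ 0.03 -0.05 -0.03] open 37.6 grip 60.2
held centre-TCP [-0.43  0.87] bore r 11.3 n 36 top-TCP 17.5 slope [-0.002 -0.   ]
```

```bash
python3 - <<'E'
from rel import *
if lower([580.1,151.7],125,75,88): 
    if 79<manip.state()['ee_pos'][2]<84:
        release(100)
        manip.move_ptp([480,60,300],down(D(0))); manip.dwell(.3); st()
        m,b,_=shot('side'); p=proj(m,[580,152,80])[0].astype(int)
        cv2.imwrite('pics/f.png',cv2.resize(b[p[1]-50:p[1]+60,p[0]-70:p[0]+70,::-1],None,fx=5,fy=5,interpolation=cv2.INTER_CUBIC))
E
```

```text
pre t 31.98 pos [581.5 151.9 126.8] F [-0.8 -0.  -1.7] M [-0.01  0.02  0.03] open 37.4 grip 60.2
110 t 32.38 pos [579.3 151.6 109. ] F [-0.2  0.  -0.5] M [ 0.01  0.02 -0.02] open 37.7 grip 60.2
95 t 32.77 pos [579.5 151.6  94.1] F [-0.5  0.  -1.5] M [-0.   -0.01  0.01] open 37.6 grip 60.3
seat True t 33.35 pos [580.2 151.7  81.6] F [-1.4 -0.1  4.3] M [-0.07  0.02 -0.02] open 37.7 grip 60.8
rel t 33.75 pos [578.7 151.5  80. ] F [-0.4  0.5  0.7] M [ 0.02 -0.04 -0.01] open 68.3 grip 0.0
top z median 99.3 expected 100 n 1109 ((579.631591796875, 152.21487426757812), 19.788793563842773)
 t 35.71 pos [480.   60.5 298.7] F [ 0.1 -0.4 -0.7] M [ 0.   -0.04 -0.05] open 68.2 grip 0.0
```

View pics/f.png

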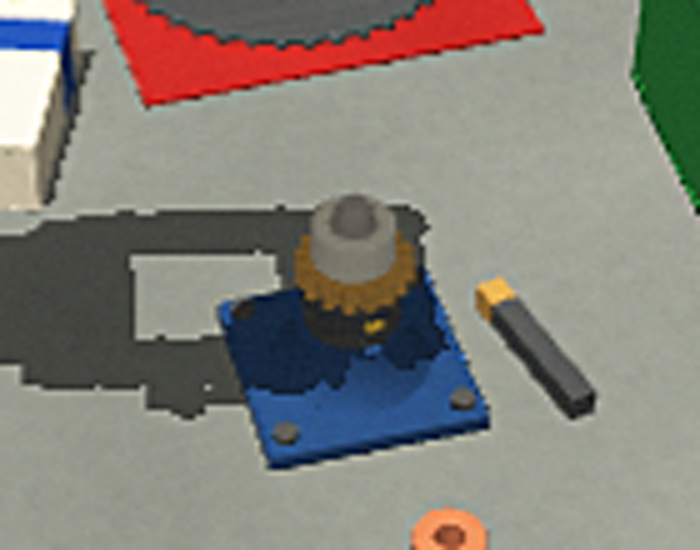

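The stack is complete and level: drive ring with a dog in its slot at (375,325), cutter at (355,280), spacer at (353,235). The tool bit and bush haven't moved.

```bash
python3 -c "
from bench import ticket
print(ticket.close_job())"
```

```text
the job is handed in; nothing more can be done
None
```

The job is handed in: the drive ring sits on the dogs with the cutter and spacer above it, each measured within 1 mm of its expected height, and the gripper is clear; the hand-in call gave no verdict.

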